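# Draw a coaster out from under a riser with a bent rod

## Robot

A 6-joint arm with a two-finger parallel gripper is mounted at the origin on a cart in front of the work surface, level with it; the furniture and walls round the work are solid. World frame = base frame: x ahead of the robot, y to its left, z up, the work surface at z = 0. Lengths are in m, angles in rad, forces in N, time in s.
With the tool pointing down it reaches from about 0.35 to 0.925 m from the base axis. Payload 6.4 kg.
Tool frame: the origin (TCP) lies on the centre line of the jaws, within the pads' length; the fingertips stand ahead of it and the grasp point (between the pads) lies 3 mm ahead of it (robot.tip_extent is the z of the fingertips in the tool frame, in m); z points along the fingers, y is the line along which they close (so a half turn about z gives the same grasp; the last joint's range is limited). The gripper opens to 94 mm and grips with 3 to 60 N. Pads are 16 mm wide; open, the fingers measure 119 mm over their backs; the gripper's body (75 mm by 177 mm) begins 78 mm behind the grasp point.
Start: joints at [-0.174, 0.245, 1.558, -0, 1.339, -0.174], TCP at [0.65, 0, 0.227] pointing down, gripper open.
Joint ranges: [-3.13, 3.13], [-1.02, 2.26], [0.13, 2.54], [-0.95, 4.09], [0.21, 2.88], [-2.74, 2.74]. Speed limits (rad/s): [2.57, 2.57, 3.14, 3.14, 3.14, 3.14].

## Interface

Orientations are given as a rotation vector (axis times angle).
In Python, from bench import robot gives the robot as it stands.
- The arm moves only by the tool send_rows, never from a script. Its argument "steps" is one flat list of numbers, 7 for each row, row after row: the shift along the tool's x, y, z each as a share of 0.12 m, from -1 to 1, then the turn, a rotation vector about the tool's x, y, z each as a share of 5 degrees, from -1 to 1, then the opening, from 0 (shut) to 1 (fully open). In form: [dx, dy, dz, rx, ry, rz, gripper, dx, dy, dz, rx, ry, rz, gripper, ...]. A call has 1 to 10 rows; each row shifts and turns the commanded pose from where the row before left it, along the tool's axes as they then stand; what a row does not reach is not made up. A row lasts 1/10 s, in which the tool goes at most 50 mm and 8.59 degrees, less where a joint would pass 70% of its speed; a pose out of reach is approached as far as the arm can. A call with a number of a shift or a turn outside -1 to 1 is refused whole. A call with a gripper value outside its range is refused whole. The fingers move at their own pace and stop on an object; "grip_force" is the grip in N (left out, the last holds). Time passes only in rows, so rows that do not move let the fingers close. It gives the time, the measured TCP pose, the force, the opening and the grip force at its end, in the units of the state.
- robot.get_obs(): the state, without advancing time (a new reading comes with each control period).
- robot.get_image(name): name is "scene" or "side" or "wrist"; returns the picture (480x640x3 uint8, blue, green, red); there is no depth.
- robot.get_calibration(name): a dict with "vfov" (degrees; the focal length in pixels is half the picture's height over the tangent of half this angle, whatever the lens; pixels are square), "cx", "cy" (the principal point, pixels), "xyz" and "orientation" of the camera in the world. Camera axes: x right, y up, looking along -z (the intrinsics and any distortion apply to the point x, -y, -z); pixel columns grow to the right and rows downward; lengths in m; the calibration is good to about 2 mm. A picture is of the moment at which its call begins: read the wrist's pose just before it. get_calibration takes no time and is no camera call; for the wrist camera it gives the pose at the moment of the call.
- robot.hand_in(): hands the job in; it is judged then, once.
Trained networks look in the newest picture that a camera, given by its name, has taken for a name from the list of things; names that differ only in an ending like _2 or _b are one class to them, and where a whole thing is asked for, a point or a joint stands for the part that bears it (a point fixed in the world has none). Each returns a list of dicts, best first, with "confidence" (0 to 1); they miss things now and then, are a little off and sometimes report something else, mostly with a low value. They report only what shows in the picture. A call takes as long as a camera call.
- robot.recognise(camera, label): "centre" ([x, y, z] in m, in world coordinates, good to about 4 mm: the middle of the surface that is visible of it).
The state is a dict: "clock": time; "q": joint angles; "joint_vel": joint speeds; "tau": joint torques, N m; "ee_pos": TCP position; "tcp_rot": TCP orientation; "force": force on the tool from outside, world axes, zero at the start; "wrist_torque": the same for the moment, N m; "finger_gap": opening from 0.0 (shut) to 1.0 (fully open); "grasp_force": force on a finger pad.
Only numpy, scipy, OpenCV 4.12 (cv2) and the standard library are available. Lean on these libraries where they do the work, as an engineer would, in place of code of your own. Each camera call takes 0.05 s, during which the arm holds its last target. There are 200 camera calls.

## Task

A slate coaster has slid to the back of the low slatted riser. Take the bent rod by its handle, reach in through the riser's open end, press the rubber foot gently on top of the coaster and draw it all the way out into the open, using only the rod on it and not cracking it or bumping the riser. Then lay the rod down flat on the worktop, off the coaster, and leave the other things where they are.

Things in the scene. Friction and masses are not known exactly. Their poses are not given: they have to be found in the camera images.
- riser: slatted wooden riser (low shelf) fixed on the worktop, 160 long (x) x 174 wide (y) x 68 high; origin: centre of its underside. Its -x end is open, the other sides are boards 12 thick. Tunnel under the slats: own x -80 to +68, y -75 to +75, 56 high. Five slats along y, gaps of 12.5 too narrow for fingers or the rod's foot. A spice jar 106 high is fixed on top at x +52, y +58.
- riser_mouth (a point): middle of the riser's open end: riser's own x -80, y 0, z 28; axes are the riser's, so -x points straight out of the tunnel
- coaster: dropped square slate coaster, dark, 70 x 70 x 8 thick, 0.12 to 0.21 kg, flat on the worktop at the inner end of the tunnel, edges nearly square to it, back edge about 5 from the end board: too close to get the rod behind it. Origin: centre of its underside, z up, x and y along its edges. Brittle: it cracks at over 12 N between rod and coaster.
- coaster_top (a point): centre of the coaster's upper face, which is flat with nothing to hook. Friction: rubber on slate about 1.2, coaster on worktop about 0.6: 7 to 8 N draws it surely, under about 5 N the foot tends to slide off. With the rod held, pressing is stiff (several N per mm): press by feel
- rod: bent rod, 0.15 kg, lying the right way up. Black rubber handle 100 long (x) x 18 wide (y) x 32 high; origin: centre of the handle's underside, z up. A steel shaft 7 thick runs from its +x end, 24 above the underside, to x = 140 and bends down to a rubber foot 16 across, sole level with the handle's underside; lying flat it rests on both.
- rod_foot (a point): centre of the rubber foot's sole: x = 140, y = 0, z = 0 of the rod; axes are the rod's. The rod holds steady against the pressing when gripped at the handle's middle from above, across its 18 width, with about 110 N
- lemon: yellow lemon 72 x 57 x 58 on the worktop, bystander; origin at its underside
- keys: bunch of keys 123 x 99 x 8 on the worktop, bystander; origin at its underside
- scissors: scissors 87 x 199 x 9 on the worktop, bystander; origin at its underside
- tin_small: small food tin, 57 across x 72 high, bystander; origin at its underside

How it is judged:
On the way, in this order (a step that is already met when the one before it is completed fails the run):
1. the rod's foot bears on the coaster inside the riser (contact force between rod and coaster above 0.8 N and x of rod_foot in the frame of riser above -0.03 m and z of rod_foot in the frame of coaster_top above -0.003 m), for 0.2 s.
2. the coaster is drawn clear of the riser (x of coaster in the frame of riser below -0.117 m), for 0.1 s.
At the end, for the whole second after the job is handed in: The coaster lies flat and still on the worktop, wholly outside the riser's open end (its centre at least 37 mm out from the end); the rod lies on the worktop, right way up and still (origin within 6 mm of the worktop's height, tilt under 0.1 rad), not touching the coaster (x of coaster in the frame of riser below -0.117 m and height (world z) of coaster between -0.004 and 0.004 m and angle between coaster's own z axis and vertical below 0.06 rad and linear speed of each of coaster, rod below 0.01 m/s and height (world z) of rod between -0.006 and 0.006 m and contact force between rod and coaster below 0.05 N and angle between rod's own z axis and vertical below 0.1 rad).
It fails at once if the coaster is pressed too hard (over 12 N from the rod) and cracks (contact force between rod and coaster above 12 N).
It fails at once if the fingers touch the coaster (contact force between the fingers and coaster above 0.5 N).
It fails at once if the rod or the coaster is driven against the riser (over 12 N) (contact force between any of rod, coaster and riser above 12 N).
It fails at once if the arm or its fingers bump the riser (over 3 N) (contact force between any of the arm, the fingers and riser above 3 N).
It fails at once if the lemon, keys, scissors or small tin is shoved more than 30 mm (distance of any of lemon, keys, scissors, tin_small from where it was at the start of the episode above 0.03 m).
It also fails if it takes over 72 s, if anything falls off the work surface, if the arm or the gripper's body presses on something with over 40 N, if the wrist force passes 120 N, or if a joint passes its speed limit or range.

## Working session

There is one attempt and no reset: what is moved stays moved. The work goes in short steps, Python scripts to look and compute and a tool call to move; the robot and the scene stay as the last step left them, time stands still between calls to the robot, and variables do not carry over. Pictures are saved under pics/ and viewed, at most 11 in all, crops included, and the job is handed in when it is done.

Besides the shell and the picture viewer there is one more tool, called after "Request:" as name(argument=value, ...) on one line, values as JSON. send_rows: Moves the arm, as the interface text tells. Shift numbers are shares of 0.12 m and turn numbers shares of 5 degrees, none past 1 either way. Its arguments: {"type":"object","properties":{"steps":{"type":"array"},"grip_force":{"type":"number"}},"required":["steps"]}

```bash
mkdir -p pics
python3 - <<'E'
from bench import robot
import cv2
o=robot.get_obs();print({k:o[k] for k in('clock','ee_pos','tcp_rot','force','finger_gap')},robot.tip_extent)
for c in('scene','side'):
    cv2.imwrite(f'pics/{c}0.png',robot.get_image(c))
    print(c,robot.get_calibration(c))
    for l in('riser','coaster','rod','rod_foot','riser_mouth','lemon','keys','scissors','tin_small'):
        try: print(l,[([round(float(v),3) for v in d['centre']],round(d['confidence'],2)) for d in robot.recognise(c,l)[:2]])
        except Exception as e: print(l,e)
E
```

```text
{'clock': 0.0, 'ee_pos': array([6.49456968e-01, 8.45677072e-05, 2.26377200e-01]), 'tcp_rot': array([-2.22034777e+00, -2.22036711e+00,  1.68402159e-03]), 'force': array([-0.18547717,  0.55891305, -0.79982163]), 'finger_gap': 0.9991481348170438} 0.022
scene {'vfov': 42.767255240197436, 'cx': 341.24232698488134, 'cy': 235.80890890194888, 'xyz': array([-0.06628715,  1.05169692,  0.79009609]), 'orientation': array([ 0.32663775, -1.31003057, -2.34129222])}
riser [([0.561, -0.135, 0.066], 0.73)]
coaster [([0.577, -0.122, 0.011], 0.48)]
rod [([0.445, 0.322, 0.026], 0.67)]
rod_foot [([0.445, 0.325, 0.029], 0.96)]
riser_mouth [([0.563, -0.139, 0.071], 0.9)]
lemon []
keys [([0.387, -0.248, 0.009], 0.62)]
scissors [([0.425, -0.428, 0.002], 0.8), ([0.561, 0.391, 0.046], 0.16)]
tin_small [([0.652, 0.201, 0.052], 0.6)]
side {'vfov': 57.60479889422527, 'cx': 318.6149289138778, 'cy': 239.73356606008198, 'xyz': array([ 0.08091804, -0.79914518,  0.80923532]), 'orientation': array([ 0.84728547, -0.22353291, -0.49926685])}
riser [([0.539, -0.172, 0.068], 0.95)]
coaster []
rod [([0.448, 0.291, 0.029], 0.64)]
rod_foot [([0.45, 0.289, 0.026], 0.71)]
riser_mouth [([0.545, -0.17, 0.069], 0.59)]
lemon [([0.571, 0.361, 0.038], 0.84)]
keys [([0.392, -0.259, 0.002], 0.86)]
scissors [([0.423, -0.436, 0.008], 0.66), ([0.449, 0.288, 0.029], 0.6)]
tin_small [([0.658, 0.169, 0.049], 0.95)]
```

View pics/scene0.png

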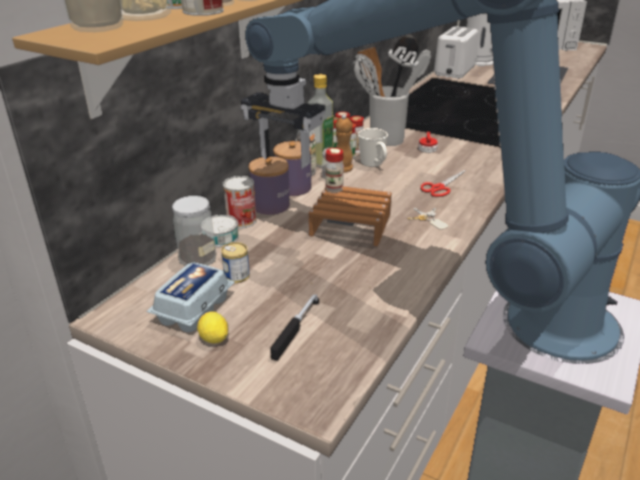

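View pics/side0.png

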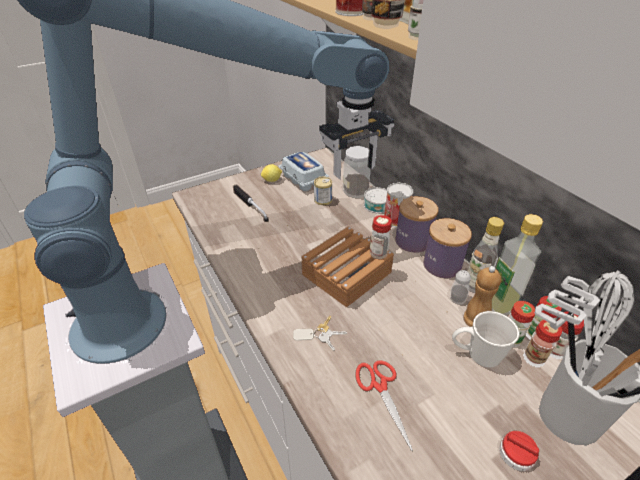

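Request:
send_rows(steps=[0.1,-0.3,-0.3,0,0,0,1,0.1,-0.3,-0.3,0,0,0,1,0.1,-0.3,-0.3,0,0,0,1,0,0,0,0,0,0,1,0,0,0,0,0,0,1])

```text
clock: 1.5
ee_pos: [0.5469, 0.0346, 0.3319]
tcp_rot: [2.219, 2.22, 0.003]
force: [0.3, 0.4, -1.8]
finger_gap: 1.0
grasp_force: 0.0
```

```bash
cat > h.py <<'E'
from bench import robot
import cv2,numpy as np
from scipy.spatial.transform import Rotation as R
def cal(n):
    c=robot.get_calibration(n);f=240/np.tan(np.radians(c['vfov'])/2)
    return f,c['cx'],c['cy'],np.array(c['xyz']),R.from_rotvec(c['orientation']).as_matrix()
def ray(k,u,v,z):
    f,cx,cy,p,M=k;d=M@np.array([(u-cx)/f,-(v-cy)/f,-1]);return p+d*(z-p[2])/d[2]
def proj(k,P):
    f,cx,cy,p,M=k;q=(np.asarray(P)-p)@M;return np.c_[cx-f*q[...,0]/q[...,2],cy+f*q[...,1]/q[...,2]]
E
python3 - <<'E'
from h import *
o=robot.get_obs();print(o['ee_pos'],o['tcp_rot'])
print(robot.get_calibration('wrist'))
cv2.imwrite('pics/w1.png',robot.get_image('wrist'))
E
```

```text
[0.54685521 0.03455656 0.33194326] [2.21924586 2.22019508 0.00262861]
{'vfov': 70.18903441185624, 'cx': 324.831483188055, 'cy': 240.3218044720243, 'xyz': array([0.54573471, 0.10064494, 0.48935551]), 'orientation': array([-0.23281825, -0.00381029,  0.00041754])}
```

View pics/w1.png

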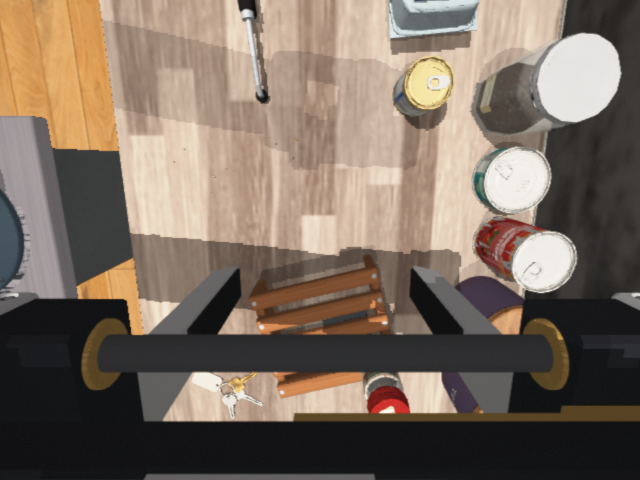

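Request:
send_rows(steps=[-0.4,-0.04,0,0,0,0,1,-0.4,-0.04,0,0,0,0,1,-0.4,0,0,0,0,0,1,0,0,0,0,0,0,1,0,0,0,0,0,0,1])

```text
clock: 2.05
ee_pos: [0.537, -0.1105, 0.3284]
tcp_rot: [-2.221, -2.216, 0.002]
force: [0.0, 0.2, 0.5]
finger_gap: 1.002
grasp_force: 0.0
```

Run:
```python
from h import *
import pickle
o=robot.get_obs();print(o['ee_pos'])
k=cal('wrist');pickle.dump(k,open('k2.pkl','wb'));print(k[3])
im=robot.get_image('wrist');cv2.imwrite('pics/w2raw.png',im)
cv2.imwrite('pics/w2.png',cv2.resize(im[70:330,180:480],None,fx=2.3,fy=2.3,interpolation=cv2.INTER_CUBIC))
for l in('coaster','riser'):print(l,robot.recognise('wrist',l)[:2])
```

```text
[ 0.53698965 -0.11048146  0.32842056]
[ 0.53708252 -0.0448078   0.48598266]
coaster [{'centre': [0.5786, -0.1549, 0.0073], 'confidence': 0.83}]
riser [{'centre': [0.5585, -0.1362, 0.0698], 'confidence': 0.85}]
```

View pics/w2.png

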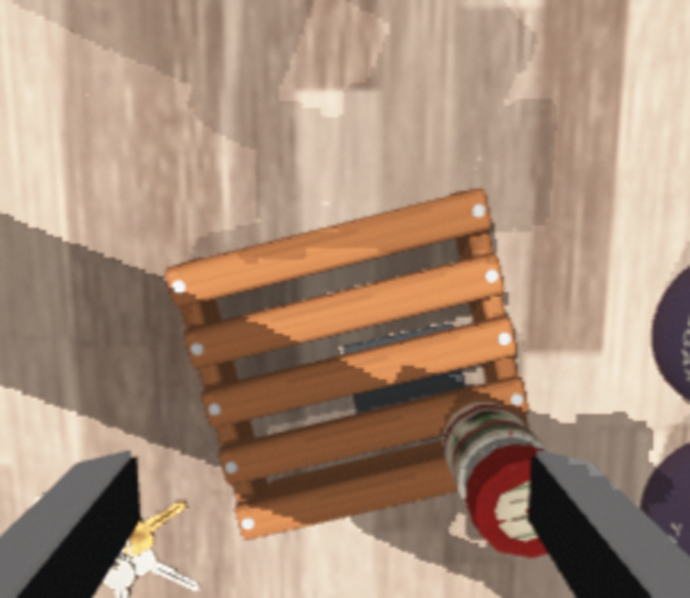

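Run:
```python
from h import *
import pickle
k=pickle.load(open('k2.pkl','rb'))
P=lambda x,y,z:ray(k,180+x/2.3,70+y/2.3,z)[:2]
fl,fr,bl=P(167,270,.068),P(485,190,.068),P(245,538,.068)
print(fl,fr,bl,np.linalg.norm(fr-fl),np.linalg.norm(bl-fl))
nl=np.array([P(*q,.068) for q in[(179,286),(197,349),(214,409),(231,467),(248,523)]])
nr=np.array([P(*q,.068) for q in[(478,211),(491,276),(504,339),(516,399)]])
for a in(nl,nr):
    d=a[-1]-a[0];print(a.round(4).tolist(),np.degrees(np.arctan2(d[1],d[0])))
for a,b in zip(nl,nr):
    d=b-a;print(np.degrees(np.arctan2(d[1],d[0])),np.linalg.norm(d))
for n,q in dict(l=(342,347),l2=(357,403),r2=(468,373),r1=(460,322)).items(): print(n,P(*q,.008))
im=cv2.imread('pics/w2raw.png')[195:265,310:410]
cv2.imwrite('pics/w2c.png',cv2.resize(im,None,fx=8,fy=8,interpolation=cv2.INTER_CUBIC))
```

```text
[ 0.44819858 -0.07669569] [ 0.61418624 -0.036161  ] [ 0.48515935 -0.22860212] 0.17086534492498864 0.1563382933405628
[[0.4541, -0.0851], [0.4623, -0.119], [0.4702, -0.1524], [0.4785, -0.1859], [0.4871, -0.2194]] -76.20482938257452
[[0.611, -0.0467], [0.6192, -0.0802], [0.6277, -0.1138], [0.6358, -0.147]] -76.11792346214894
13.760437608692133 0.16149881695862944
13.899752070886867 0.16165971159400627
13.790642936351674 0.16210265677645572
13.898863785249933 0.1620339814668554
l [ 0.54105245 -0.12853648]
l2 [ 0.55047404 -0.16414076]
r2 [ 0.61932523 -0.14503306]
r1 [ 0.61325067 -0.11314742]
```

View pics/w2c.png

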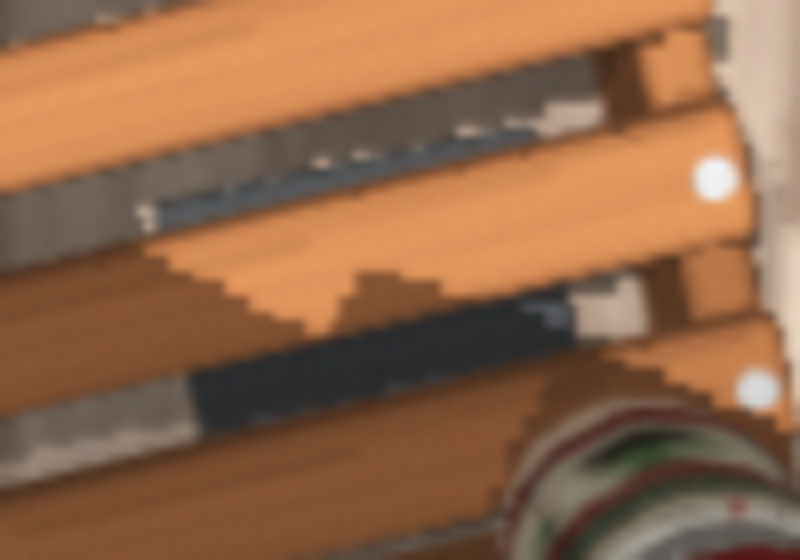

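```bash
cat >> h.py <<'E'
C=np.array([.549,-.1331]);EX=np.array([.2394,-.9709]);EY=np.array([.9709,.2394])
def tor(p): d=np.asarray(p)[...,:2]-C; return np.stack([d@EX,d@EY],-1)
E
python3 - <<'E'
from h import *
import pickle
k=pickle.load(open('k2.pkl','rb'))
for q in[(158,208),(540,132),(195,378),(205,433),(572,295),(578,345)]:
    print(q,tor(ray(k,310+q[0]/8,195+q[1]/8,.008)).round(4))
E
```

```text
(158, 208) [-0.0058 -0.0052]
(540, 132) [-0.0028  0.0633]
(195, 378) [ 0.0259 -0.0061]
(205, 433) [ 0.0363 -0.0068]
(572, 295) [0.0273 0.0628]
(578, 345) [0.0365 0.0619]
```

Request:
send_rows(steps=[0.42,-0.1,0,0,0,0,1,0.42,-0.1,0,0,0,0,1,0.42,-0.1,0,0,0,0,1,0.42,-0.1,0,0,0,0,1,0.42,-0.1,0,0,0,0,1,0.42,-0.1,0,0,0,0,1,0.42,-0.1,0,0,0,0,1,0.42,-0.1,0,0,0,0,1,0,0,0,0,0,0,1,0,0,0,0,0,0,1])

```text
clock: 3.2
ee_pos: [0.4434, 0.2812, 0.3304]
tcp_rot: [2.216, 2.226, -0.001]
force: [-0.2, -0.6, 0.5]
finger_gap: 1.001
grasp_force: 0.0
```

Run:
```python
from h import *
import pickle
o=robot.get_obs();print(o['ee_pos'],o['tcp_rot'],o['force'])
k=cal('wrist');pickle.dump(k,open('k3.pkl','wb'));print(k[3])
im=robot.get_image('wrist');cv2.imwrite('pics/w3raw.png',im)
cv2.imwrite('pics/w3.png',im)
for l in('rod','rod_foot'):print(l,robot.recognise('wrist',l)[:2])
```

```text
[0.44340252 0.28120139 0.33044026] [ 2.21646638e+00  2.22619535e+00 -9.64212004e-04] [-0.1716946  -0.55300868  0.51425786]
[0.44252013 0.34729293 0.48785988]
rod [{'centre': [0.4483, 0.3049, 0.0326], 'confidence': 0.97}]
rod_foot [{'centre': [0.4486, 0.3045, 0.0368], 'confidence': 0.75}]
```

View pics/w3.png

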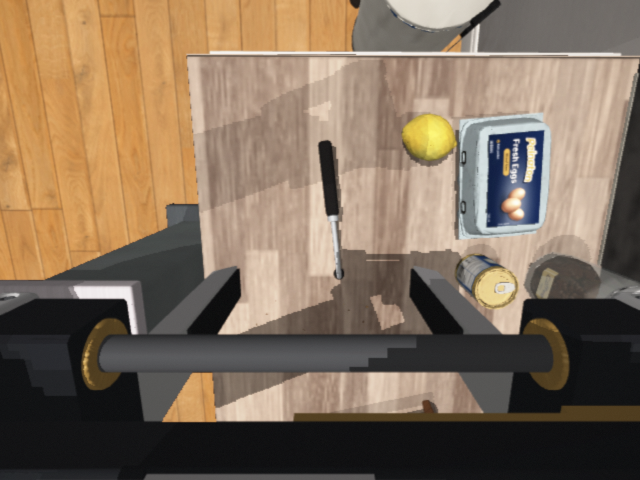

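Run:
```python
from h import *
import pickle
k=pickle.load(open('k3.pkl','rb'))
im=cv2.imread('pics/w3raw.png');g=im.max(2)
m=np.zeros_like(g);m[130:222,305:355]=(g[130:222,305:355]<60)*255
n,lab,st,ce=cv2.connectedComponentsWithStats(m);i=1+st[1:,4].argmax();print(st[i],ce[i])
pts=np.argwhere(lab==i)[:,::-1].astype(np.float32)
r=cv2.minAreaRect(pts);b=cv2.boxPoints(r);print(r)
for q in b: print(q,ray(k,*q,.032)[:2].round(4),ray(k,*q,0)[:2].round(4))
print('foot',ray(k,339,272,.006),'shaft',ray(k,334.5,222,.024),ray(k,337.5,262,.024))
print(robot.get_obs()['ee_pos'])
cv2.imwrite('pics/w3c.png',cv2.resize(im[130:290,280:380],None,fx=3.7,fy=3.7,interpolation=cv2.INTER_CUBIC))
```

```text
[319 141  20  74 916] [328.43995633 177.17248908]
((328.51220703125, 177.60975646972656), (74.20999908447266, 12.81005859375), 83.6598129272461)
[318.0488  141.43903] [0.4339 0.3696] [0.4333 0.3712]
[330.7805  140.02438] [0.4503 0.3714] [0.4508 0.3731]
[338.97562 213.78049] [0.4621 0.276 ] [0.4635 0.271 ]
[326.24393 215.19513] [0.445 0.274] [0.4452 0.2689]
foot [0.46454245 0.18487327 0.006     ] shaft [0.45647423 0.26332202 0.024     ] [0.46137956 0.20582103 0.024     ]
[0.44470442 0.27885635 0.33060462]
```

View pics/w3c.png

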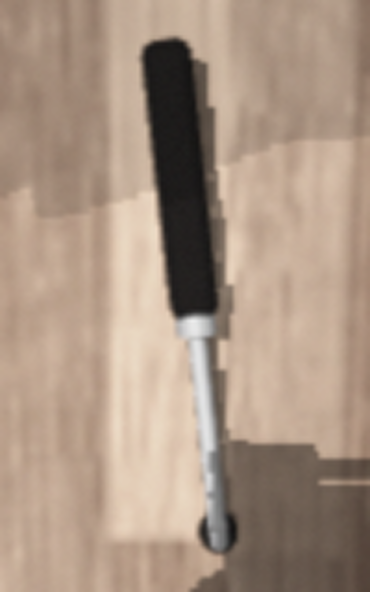

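Request:
send_rows(steps=[0.18,0.013,0.2,0,0,-0.62,1,0.187,0.013,0.2,0,0,-0.62,1,0,0,0.35,0,0,0,1,0,0,0.35,0,0,0,1,0,0,0.35,0,0,0,1,0,0,0.35,0,0,0,1,0,0,0.28,0,0,0,1,0,0,0,0,0,0,1,0,0,0,0,0,0,1,0,0,0,0,0,0,1])

```text
clock: 4.35
ee_pos: [0.4485, 0.3239, 0.0837]
tcp_rot: [2.098, 2.336, 0.006]
force: [-0.2, -0.0, 0.6]
finger_gap: 0.997
grasp_force: 0.0
```

Run:
```python
from h import *
o=robot.get_obs();M=R.from_rotvec(o['tcp_rot']).as_matrix();p=o['ee_pos']
print(p,np.degrees(np.arctan2(M[1,0],M[0,0])),M[:,2])
d=np.array([.4478,.3228,.027])-p
print('tool shares',(M.T@d/.12).round(4), o['force'])
robot.get_image('wrist')
print(robot.recognise('wrist','rod')[:1],robot.recognise('wrist','rod_foot')[:1])
```

```text
[0.44847139 0.32390935 0.08369812] 96.14367205037745 [ 0.00402935  0.00177621 -0.9999903 ]
tool shares [-0.0092 -0.0085  0.4724] [-0.24894423 -0.00810492  0.59419037]
[{'centre': [0.4473, 0.3229, 0.0334], 'confidence': 0.7}] [{'centre': [0.4426, 0.3246, 0.0354], 'confidence': 0.69}]
```

Request:
send_rows(steps=[0,0,0.24,0,0,0,1,0,0,0.23,0,0,0,1,0,0,0,0,0,0,1,0,0,0,0,0,0,0,0,0,0,0,0,0,0,0,0,0,0,0,0,0,0,0,0,0,0,0,0,0,0,0,0,0,0,0,0,0,0,0,0,0,0,0,0,0,0,0,0,0], grip_force=60)

```text
clock: 5.5
ee_pos: [0.4464, 0.3236, 0.0247]
tcp_rot: [2.098, 2.338, 0.0]
force: [-0.1, -0.8, 1.0]
finger_gap: 0.435
grasp_force: 0.0
```

Request:
send_rows(steps=[0,0,0,0,0,0,0,0,0,0,0,0,0,0,0,0,0,0,0,0,0,0,0,0,0,0,0,0,0,0,0,0,0,0,0,0,0,0,0,0,0,0,0,0,0,0,0,0,0])

```text
clock: 6.2
ee_pos: [0.4465, 0.3236, 0.0247]
tcp_rot: [2.098, 2.338, 0.0]
force: [1.1, 0.4, -0.8]
finger_gap: 0.185
grasp_force: 60.0
```

Request:
send_rows(steps=[0,0,-0.2,0,0,0,0,0,0,-0.22,0,0,0,0,0,0,0,0,0,-0.77,0,0,0,0,0,0,-0.77,0,0,0,0,0,0,0,0,0,0,0,0,0,0,0])

```text
clock: 6.8
ee_pos: [0.4459, 0.3234, 0.0746]
tcp_rot: [-1.938, -2.472, 0.002]
force: [0.6, 0.7, -1.3]
finger_gap: 0.187
grasp_force: 60.0
```

Run:
```python
from h import *
import pickle
o=robot.get_obs();M=R.from_rotvec(o['tcp_rot']).as_matrix();p=o['ee_pos']
print(p,np.degrees(np.arctan2(M[1,0],M[0,0])),M[:,2],o['force'],o['wrist_torque'],o['grasp_force'])
f=p+M@[-.14,0,.025];print('foot expected',f)
for c in('wrist','side','scene'):
    im=robot.get_image(c);k=cal(c);u=proj(k,f[None])[0];print(c,u,robot.recognise(c,'rod_foot')[:1])
    x,y=u.astype(int)
    cr=im[max(y-50,0):y+50,max(x-50,0):x+50].copy();cv2.imwrite(f'pics/l_{c}.png',cr)
ims=[cv2.resize(cv2.imread(f'pics/l_{c}.png'),(260,260)) for c in('wrist','side','scene')]
cv2.imwrite('pics/l.png',np.hstack(ims))
cand=C-.26*EX+.0285*EY
d=np.r_[cand,.0395]-p;print('tool shares',M.T@d/.12)
```

```text
[0.44594477 0.32344896 0.07464248] 103.81696536522098 [-1.08708249e-03 -4.10747963e-04 -9.99999325e-01] [ 0.63624686  0.72461411 -1.27310753] [0.08056717 0.01190898 0.02270576] 59.96126353740692
foot expected [0.47935253 0.18748979 0.04966199]
wrist [325.2770492  481.00851726] [{'centre': [0.4414, 0.3335, 0.0878], 'confidence': 0.6}]
side [267.95727382 205.32729876] [{'centre': [0.4526, 0.2779, 0.0772], 'confidence': 0.62}]
scene [307.6022109  282.12453805] [{'centre': [0.4393, 0.3514, 0.0808], 'confidence': 0.64}]
tool shares [-1.73277632  0.16186119  0.29290875]
```

View pics/l.png

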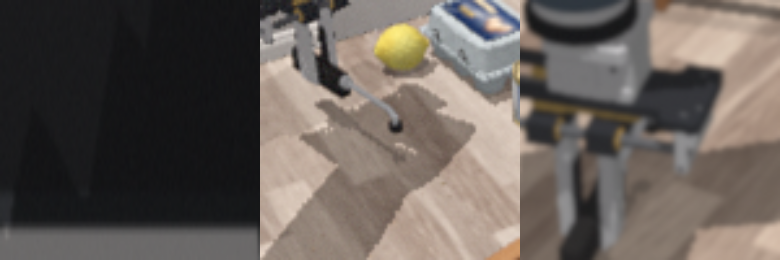

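Request:
send_rows(steps=[-0.3,0.03,0,0,0,0,0,-0.3,0.03,0,0,0,0,0,-0.3,0.03,0.06,0,0,0,0,-0.3,0.03,0.06,0,0,0,0,-0.3,0.03,0.1,0,0,0,0,-0.23,0.01,0.07,0,0,0,0,0,0,0,0,0,0,0,0,0,0,0,0,0,0,0,0,0,0,0,0,0])

```text
clock: 8.0
ee_pos: [0.5149, 0.1275, 0.0406]
tcp_rot: [1.935, 2.475, 0.001]
force: [0.5, 0.1, -1.4]
finger_gap: 0.187
grasp_force: 60.0
```

```bash
cat >> h.py <<'E'
def st():
    o=robot.get_obs();M=R.from_rotvec(o['tcp_rot']).as_matrix();p=o['ee_pos']
    print('t',round(o['clock'],2),'tcp',p.round(4),'ang',np.degrees(np.arctan2(M[1,0],M[0,0])).round(2),'ax',M[:,2].round(4),'F',o['force'].round(2),'T',o['wrist_torque'].round(2),'g',o['grasp_force'])
    f=p+M@[-.14,0,.0247];print('foot riser',tor(f).round(4),'h',f[2].round(4),'tool->riser ang',np.degrees(np.arctan2(*(M[:2,0]@np.c_[EY,EX]))).round(2))
    return o,p,M
E
python3 - <<'E'
from h import *
o,p,M=st()
f=p+M@[-.14,0,.0247]
for c in('side','scene'):
    im=robot.get_image(c);k=cal(c);u=proj(k,(f+[0,0,.003])[None])[0];print(c,u)
    x,y=u.astype(int);cv2.circle(im,(x,y),0,(0,0,255),-1)
    cv2.imwrite(f'pics/m_{c}.png',cv2.resize(im[y-65:y+65,x-65:x+65],(390,390),interpolation=cv2.INTER_NEAREST))
cv2.imwrite('pics/m.png',np.hstack([cv2.imread(f'pics/m_{c}.png') for c in('side','scene')]))
E
```

```text
t 8.0 tcp [0.5149 0.1275 0.0406] ang 103.94 ax [ 3.e-04  2.e-04 -1.e+00] F [ 0.46  0.12 -1.4 ] T [0.05 0.   0.03] g 59.96141195297241
foot riser [-0.1212  0.0295] h 0.0159 tool->riser ang -179.91
side [321.7686899  242.37790053]
scene [326.00742418 241.65142099]
```

View pics/m.png

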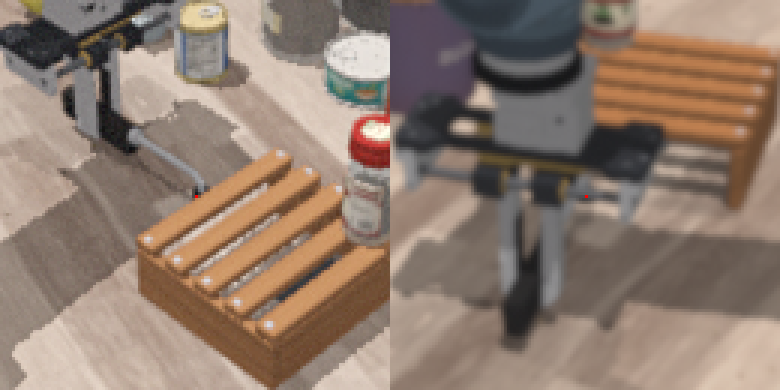

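Request:
send_rows(steps=[-0.2,0,0,0,0,0,0,-0.2,0,0,0,0,0,0,-0.2,0,0,0,0,0,0,-0.2,0,0,0,0,0,0,-0.2,0,0,0,0,0,0,-0.16,-0.005,0,0,0,0,0,0,0,0,0,0,0,0,0,0,0,0,0,0,0,0,0,0,0,0,0,0])

```text
clock: 9.0
ee_pos: [0.5475, -0.0074, 0.0403]
tcp_rot: [-1.934, -2.475, -0.0]
force: [-0.5, -0.9, -2.0]
finger_gap: 0.187
grasp_force: 60.0
```

Run:
```python
from h import *
st()
```

```text
t 9.0 tcp [ 0.5475 -0.0074  0.0403] ang 103.98 ax [-3.e-04  2.e-04 -1.e+00] F [-0.48 -0.94 -2.  ] T [ 0.03 -0.02 -0.03] g 59.96122598648071
foot riser [0.0176 0.0289] h 0.0155 tool->riser ang -179.87
```

Request:
send_rows(steps=[0,0,0.02,0,0,0,0,0,0,0.02,0,0,0,0,0,0,0,0,0,0,0,0,0,0,0,0,0,0])

```text
clock: 9.4
ee_pos: [0.5476, -0.0083, 0.0353]
tcp_rot: [-1.936, -2.474, 0.0]
force: [0.1, -0.1, -1.4]
finger_gap: 0.187
grasp_force: 60.0
```

```bash
cat >> h.py <<'E'
def feel(n=6):
    F=[];T=[]
    for i in range(n):
        o=robot.get_obs();F.append(o['force']);T.append(o['wrist_torque']);robot.get_image('side')
    F,T=np.array(F),np.array(T)
    print('F',F.mean(0).round(2),'sd',F.std(0).round(2),'T',T.mean(0).round(3),'sd',T.std(0).round(3),'T.ey',(T[:,:2]@EY).mean().round(3))
E
python3 - <<'E'
from h import *
feel();st()
E
```

```text
F [-0.04  0.09 -1.37] sd [0.29 0.27 0.34] T [ 0.051 -0.02  -0.008] sd [0.015 0.043 0.056] T.ey 0.044
t 9.7 tcp [ 0.5479 -0.0086  0.0356] ang 103.9 ax [ 1.e-04 -0.e+00 -1.e+00] F [ 0.39 -0.55 -2.03] T [ 0.02 -0.03  0.06] g 59.961374402046204
foot riser [0.0188 0.0288] h 0.0109 tool->riser ang -179.95
```

Request:
send_rows(steps=[0,0,0.01,0,0,0,0,0,0,0,0,0,0,0,0,0,0,0,0,0,0])

```text
clock: 10.0
ee_pos: [0.5477, -0.0085, 0.0342]
tcp_rot: [-1.936, -2.474, 0.0]
force: [-0.6, 0.0, -2.0]
finger_gap: 0.186
grasp_force: 60.0
```

```bash
python3 -c "
from h import *
feel(4);st()"
```

```text
F [-0.1  -0.24 -1.02] sd [0.33 0.56 0.63] T [ 0.044 -0.004  0.018] sd [0.043 0.033 0.024] T.ey 0.041
t 10.2 tcp [ 0.5478 -0.0085  0.0343] ang 103.9 ax [ 1.e-04  0.e+00 -1.e+00] F [-0.17 -0.1  -0.77] T [ 0.04 -0.   -0.01] g 59.96138870716095
foot riser [0.0188 0.0288] h 0.0096 tool->riser ang -179.95
```

Request:
send_rows(steps=[0,0,0.005,0,0,0,0,0,0,0,0,0,0,0,0,0,0,0,0,0,0])

```text
clock: 10.5
ee_pos: [0.5478, -0.0085, 0.0337]
tcp_rot: [-1.936, -2.474, 0.0]
force: [-0.2, 0.2, -1.9]
finger_gap: 0.188
grasp_force: 60.0
```

```bash
python3 -c "
from h import *
feel(4);st()"
```

```text
F [-0.17  0.01 -1.03] sd [0.25 0.43 0.52] T [ 0.066 -0.031  0.012] sd [0.018 0.024 0.019] T.ey 0.056
t 10.7 tcp [ 0.5478 -0.0085  0.0337] ang 103.9 ax [-0.  0. -1.] F [ 0.02  0.38 -0.61] T [ 0.06 -0.04 -0.  ] g 59.96127784252167
foot riser [0.0188 0.0288] h 0.009 tool->riser ang -179.95
```

Still free. I'll keep stepping about 0.5 mm at a time, using the force and torque readings.

Request:
send_rows(steps=[0,0,0.004,0,0,0,0,0,0,0,0,0,0,0,0,0,0,0,0,0,0])

```text
clock: 11.0
ee_pos: [0.5478, -0.0085, 0.0332]
tcp_rot: [-1.936, -2.474, 0.0]
force: [-0.4, -0.8, -0.5]
finger_gap: 0.188
grasp_force: 60.0
```

```bash
python3 -c "
from h import *
feel(4)"
```

```text
F [-0.47 -0.4  -0.71] sd [0.16 0.36 0.35] T [0.049 0.011 0.001] sd [0.028 0.047 0.016] T.ey 0.05
```

Request:
send_rows(steps=[0,0,0.004,0,0,0,0,0,0,0,0,0,0,0,0,0,0,0,0,0,0])

```text
clock: 11.5
ee_pos: [0.5478, -0.0085, 0.0327]
tcp_rot: [-1.936, -2.474, 0.0]
force: [0.2, -0.2, -2.6]
finger_gap: 0.188
grasp_force: 60.0
```

```bash
python3 -c "
from h import *
feel(4);st()"
```

```text
F [ 0.32  0.06 -1.87] sd [0.46 0.16 0.49] T [0.005 0.01  0.011] sd [0.016 0.018 0.023] T.ey 0.008
t 11.7 tcp [ 0.5478 -0.0085  0.0327] ang 103.9 ax [ 0.  0. -1.] F [ 0.06  0.46 -1.25] T [-0.03 -0.01 -0.01] g 59.960328340530396
foot riser [0.0188 0.0288] h 0.008 tool->riser ang -179.95
```

Request:
send_rows(steps=[0,0,0.004,0,0,0,0,0,0,0,0,0,0,0,0,0,0,0,0,0,0])

```text
clock: 12.0
ee_pos: [0.5479, -0.0085, 0.0324]
tcp_rot: [1.936, 2.474, 0.0]
force: [-0.5, 2.2, 0.7]
finger_gap: 0.185
grasp_force: 60.0
```

```bash
python3 -c "
from h import *
feel(5);st()"
```

```text
F [-0.34  1.62  0.49] sd [0.62 0.37 0.46] T [-0.002  0.013 -0.019] sd [0.028 0.034 0.018] T.ey 0.001
t 12.25 tcp [ 0.5479 -0.0085  0.0324] ang 103.9 ax [ 2.e-04  0.e+00 -1.e+00] F [-0.5   1.35  0.65] T [ 0.06 -0.   -0.01] g 59.96532618999481
foot riser [0.0188 0.0289] h 0.0077 tool->riser ang -179.95
```

Request:
send_rows(steps=[0,0,0.004,0,0,0,0,0,0,0,0,0,0,0,0,0,0,0,0,0,0])

```text
clock: 12.55
ee_pos: [0.548, -0.0084, 0.032]
tcp_rot: [1.936, 2.474, 0.0]
force: [-1.2, 2.5, 2.6]
finger_gap: 0.188
grasp_force: 60.0
```

```bash
python3 -c "
from h import *
feel(5);st()"
```

```text
F [-0.92  2.64  2.93] sd [0.39 0.33 0.6 ] T [ 0.024  0.076 -0.027] sd [0.037 0.03  0.032] T.ey 0.041
t 12.8 tcp [ 0.5479 -0.0084  0.0319] ang 103.91 ax [ 2.e-04  1.e-04 -1.e+00] F [-0.77  2.85  3.07] T [0.07 0.04 0.02] g 59.96891140937805
foot riser [0.0187 0.0289] h 0.0072 tool->riser ang -179.94
```

Request:
send_rows(steps=[0,0,0.004,0,0,0,0,0,0,0,0,0,0,0,0,0,0,0,0,0,0])

```text
clock: 13.1
ee_pos: [0.548, -0.0084, 0.0316]
tcp_rot: [1.936, 2.474, 0.001]
force: [-2.1, 4.7, 5.8]
finger_gap: 0.187
grasp_force: 60.0
```

```bash
python3 -c "
from h import *
feel(5)"
```

```text
F [-1.85  4.68  5.43] sd [0.33 0.16 0.5 ] T [ 0.041  0.107 -0.064] sd [0.026 0.027 0.016] T.ey 0.066
```

Request:
send_rows(steps=[0.006,0,0,0,0,0,0,0.006,0,0,0,0,0,0,0.006,0,0,0,0,0,0,0,0,0,0,0,0,0,0,0,0,0,0,0,0])

```text
clock: 13.85
ee_pos: [0.5478, -0.0071, 0.0316]
tcp_rot: [1.935, 2.473, -0.0]
force: [0.4, -4.5, 3.1]
finger_gap: 0.187
grasp_force: 60.0
```

```bash
python3 -c "
from h import *
feel(5);st()"
```

```text
F [ 0.93 -4.34  3.03] sd [0.45 0.18 0.23] T [-1.415 -0.333 -0.015] sd [0.058 0.022 0.021] T.ey -1.453
t 14.1 tcp [ 0.5477 -0.0068  0.0316] ang 103.91 ax [ 9.e-04 -7.e-04 -1.e+00] F [ 1.3  -4.2   3.11] T [-1.51 -0.36  0.04] g 59.964802265167236
foot riser [0.017  0.0291] h 0.007 tool->riser ang -179.94
```

Request:
send_rows(steps=[0,0,0.005,0,0,0,0,0,0,0,0,0,0,0,0,0,0,0,0,0,0])

```text
clock: 14.4
ee_pos: [0.5478, -0.0067, 0.0312]
tcp_rot: [1.935, 2.473, 0.0]
force: [-0.4, -4.1, 5.5]
finger_gap: 0.185
grasp_force: 60.0
```

```bash
python3 -c "
from h import *
feel(5);st()"
```

```text
F [ 0.63 -3.94  5.35] sd [0.55 0.46 0.69] T [-1.682 -0.363 -0.044] sd [0.03  0.018 0.019] T.ey -1.72
t 14.65 tcp [ 0.5478 -0.0067  0.0312] ang 103.92 ax [ 1.2e-03 -8.0e-04 -1.0e+00] F [ 0.45 -4.19  4.63] T [-1.67 -0.36 -0.04] g 59.97245728969574
foot riser [0.017  0.0293] h 0.0066 tool->riser ang -179.93
```

Request:
send_rows(steps=[0.01,0,0,0,0,0,0,0.02,0,0,0,0,0,0,0.02,0,0,0,0,0,0,0.02,0,0,0,0,0,0,0.01,0,0,0,0,0,0])

```text
clock: 15.15
ee_pos: [0.5456, 0.0026, 0.0312]
tcp_rot: [1.934, 2.473, 0.0]
force: [1.3, -5.2, 5.4]
finger_gap: 0.19
grasp_force: 60.0
```

```bash
python3 -c "
from h import *
feel(5);st();print(robot.recognise('side','coaster')[:1])"
```

```text
F [ 0.99 -4.71  5.55] sd [0.3  0.41 0.72] T [-1.738 -0.425  0.017] sd [0.066 0.027 0.037] T.ey -1.79
t 15.4 tcp [0.5456 0.0027 0.0312] ang 103.92 ax [ 1.3e-03 -7.0e-04 -1.0e+00] F [ 0.8  -4.05  5.64] T [-1.75 -0.42 -0.03] g 59.96474504470825
foot riser [0.0074 0.0294] h 0.0066 tool->riser ang -179.93
[{'centre': [0.5676, -0.1412, 0.0075], 'confidence': 0.53}]
```

Request:
send_rows(steps=[0.02,0,0.001,0,0,0,0,0.04,0,0,0,0,0,0,0.05,0,0,0,0,0,0,0.05,0,0,0,0,0,0,0.05,0,0,0,0,0,0,0.05,0,0,0,0,0,0,0.04,0,0,0,0,0,0,0.03,0,0,0,0,0,0,0.01,0,0,0,0,0,0])

```text
clock: 16.35
ee_pos: [0.5357, 0.0423, 0.0311]
tcp_rot: [1.934, 2.473, -0.0]
force: [2.1, -6.6, 4.4]
finger_gap: 0.188
grasp_force: 60.0
```

```bash
python3 -c "
from h import *
feel(5);st()
for c in('side','scene'):
    robot.get_image(c)
    for r in robot.recognise(c,'coaster')[:1]: print(c,r,tor(r['centre']))"
```

```text
F [ 1.14 -4.41  5.29] sd [0.85 1.23 0.49] T [-1.8   -0.481  0.011] sd [0.105 0.034 0.016] T.ey -1.863
t 16.6 tcp [0.5357 0.0423 0.0311] ang 103.93 ax [ 1.1e-03 -6.0e-04 -1.0e+00] F [ 0.21 -4.47  5.56] T [-1.69 -0.47 -0.  ] g 59.96444821357727
foot riser [-0.0335  0.0293] h 0.0065 tool->riser ang -179.92
side {'centre': [0.5666, -0.1123, 0.0109], 'confidence': 0.58} [-0.01598128  0.02206736]
scene {'centre': [0.5563, -0.0832, 0.0101], 'confidence': 0.68} [-0.04670029  0.01903363]
```

Request:
send_rows(steps=[0.02,0,0.001,0,0,0,0,0.05,0,0,0,0,0,0,0.06,0,0,0,0,0,0,0.06,0,0,0,0,0,0,0.06,0,0,0,0,0,0,0.06,0,0,0,0,0,0,0.06,0,0,0,0,0,0,0.06,0,0,0,0,0,0,0.05,0,0,0,0,0,0,0.02,0,0,0,0,0,0])

```text
clock: 17.8
ee_pos: [0.5211, 0.1006, 0.0309]
tcp_rot: [1.934, 2.474, -0.001]
force: [1.5, -6.1, 5.4]
finger_gap: 0.188
grasp_force: 60.0
```

```bash
python3 -c "
from h import *
feel(5);st()
for c in('side','scene'):
    im=robot.get_image(c);cv2.imwrite(f'pics/p_{c}.png',im)
    for r in robot.recognise(c,'coaster')[:1]: print(c,r,tor(r['centre']))"
```

```text
F [ 0.94 -4.27  6.76] sd [0.37 0.96 0.86] T [-1.829 -0.486  0.021] sd [0.179 0.035 0.023] T.ey -1.892
t 18.05 tcp [0.5211 0.1007 0.031 ] ang 103.94 ax [ 5.e-04 -5.e-04 -1.e+00] F [ 0.58 -3.58  6.8 ] T [-1.64 -0.45  0.03] g 59.964900612831116
foot riser [-0.0937  0.0291] h 0.0064 tool->riser ang -179.91
scene {'centre': [0.5456, -0.0279, 0.0105], 'confidence': 0.7} [-0.10295264  0.02188382]
```

Request:
send_rows(steps=[0.02,0,-0.001,0,0,0,0,0.05,0,0,0,0,0,0,0.06,0,0,0,0,0,0,0.06,0,0,0,0,0,0,0.06,0,0,0,0,0,0,0.06,0,0,0,0,0,0,0.06,0,0,0,0,0,0,0.06,0,0,0,0,0,0,0.06,0,0,0,0,0,0,0.03,0,0,0,0,0,0])

```text
clock: 19.25
ee_pos: [0.5057, 0.1611, 0.0308]
tcp_rot: [1.934, 2.475, -0.002]
force: [1.6, -5.3, 6.4]
finger_gap: 0.187
grasp_force: 60.0
```

```bash
python3 -c "
from h import *
feel(5);o,p,M=st()
f=p+M@[-.14,0,.0247]
ims=[]
for c in('side','scene'):
    im=robot.get_image(c);x,y=proj(cal(c),f[None])[0].astype(int)
    ims.append(cv2.resize(im[y-65:y+65,x-65:x+65],(390,390),interpolation=cv2.INTER_CUBIC));print(c,x,y)
    for r in robot.recognise(c,'coaster')[:1]: print(c,r,tor(r['centre']))
cv2.imwrite('pics/q.png',np.hstack(ims))"
```

```text
F [ 0.95 -3.38  6.96] sd [0.35 1.29 0.43] T [-1.836 -0.469 -0.018] sd [0.218 0.049 0.021] T.ey -1.895
t 19.5 tcp [0.5057 0.1614 0.0309] ang 103.95 ax [-5.e-04 -5.e-04 -1.e+00] F [ 0.58 -3.02  6.2 ] T [-1.69 -0.4   0.02] g 59.96546030044556
foot riser [-0.1563  0.0287] h 0.0063 tool->riser ang -179.9
side 312 240
side {'centre': [0.5284, 0.0217, 0.0079], 'confidence': 0.78} [-0.15522696  0.01705858]
scene 322 254
scene {'centre': [0.5302, 0.0406, 0.009], 'confidence': 0.4} [-0.17314605  0.02333086]
```

View pics/q.png

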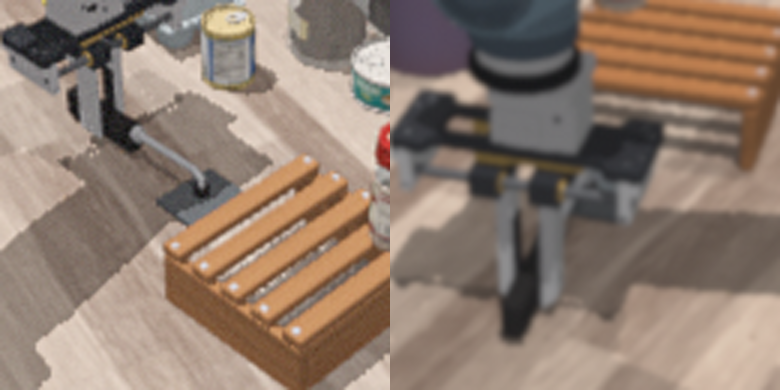

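```bash
python3 -c "
from h import *
k=cal('side')
for q in[(158,203),(190,170),(243,188),(185,223)]: print(q,tor(ray(k,247+q[0]/3,175+q[1]/3,.008)).round(4))"
```

```text
(158, 203) [-0.1731 -0.0068]
(190, 170) [-0.1874  0.0481]
(243, 188) [-0.1324  0.0654]
(185, 223) [-0.1347 -0.0081]
```

Request:
send_rows(steps=[0.02,0,0,0,0,0,0,0.04,0,0,0,0,0,0,0.03,0,0,0,0,0,0,0.01,0,0,0,0,0,0,0,0,0,0,0,0,0,0,0,-0.02,0,0,0,0,0,0,-0.08,0,0,0,0,0,0,-0.15,0,0,0,0,0,0,0,0,0,0,0])

```text
clock: 20.6
ee_pos: [0.503, 0.1739, 0.0618]
tcp_rot: [-1.937, -2.473, -0.003]
force: [0.4, 0.6, -1.4]
finger_gap: 0.185
grasp_force: 60.0
```

Request:
send_rows(steps=[0.2,0,0,0,0,0,0,0.3,0,0,0,0,0,0,0.3,0,0,0,0,0,0,0.1,0,0,0,0,0,0,0,0,0,0,0,0,0,0,0,0,0,0,0,0])

```text
clock: 21.2
ee_pos: [0.4764, 0.2772, 0.0599]
tcp_rot: [-1.936, -2.473, 0.002]
force: [0.6, -0.0, -1.5]
finger_gap: 0.192
grasp_force: 60.0
```

```bash
python3 -c "
from h import *
st()
for c in('side','scene','wrist'):
    im=robot.get_image(c);cv2.imwrite(f'pics/r_{c}.png',im)
    for l in('coaster','rod','lemon','tin_small'):
        for r in robot.recognise(c,l)[:1]: print(c,l,r,tor(r['centre']).round(4))"
```

```text
t 21.2 tcp [0.4764 0.2772 0.0599] ang 103.9 ax [-1.5e-03 -4.0e-04 -1.0e+00] F [ 0.59 -0.03 -1.55] T [ 0.05  0.   -0.07] g 59.96131718158722
foot riser [-0.2757  0.0279] h 0.0352 tool->riser ang -179.95
side coaster {'centre': [0.5301, 0.0312, 0.0067], 'confidence': 0.64} [-0.164  0.021]
side rod {'centre': [0.4805, 0.234, 0.061], 'confidence': 0.72} [-0.3728  0.0214]
side lemon {'centre': [0.5334, 0.028, 0.0068], 'confidence': 0.57} [-0.1601  0.0234]
side tin_small {'centre': [0.6592, 0.1669, 0.0507], 'confidence': 0.63} [-0.2649  0.1788]
scene coaster {'centre': [0.5135, 0.0111, 0.008], 'confidence': 0.71} [-1.485e-01  1.000e-04]
scene rod {'centre': [0.4748, 0.3002, 0.0622], 'confidence': 0.78} [-0.4385  0.0317]
scene lemon {'centre': [0.5658, 0.3908, 0.0498], 'confidence': 0.62} [-0.5046  0.1417]
scene tin_small {'centre': [0.6584, 0.2098, 0.0367], 'confidence': 0.72} [-0.3067  0.1883]
wrist lemon {'centre': [0.6559, 0.2095, 0.0087], 'confidence': 0.74} [-0.307   0.1858]
wrist tin_small {'centre': [0.6553, 0.2106, 0.0065], 'confidence': 0.76} [-0.3083  0.1855]
```

Request:
send_rows(steps=[0,0,0.15,0,0,0,0,0,0,0.1,0,0,0,0,0,0,0.02,0,0,0,0,0,0,0.01,0,0,0,0,0,0,0,0,0,0,0,0,0,0,0,0,0,0])

```text
clock: 22.55
ee_pos: [0.4774, 0.278, 0.0276]
tcp_rot: [1.936, 2.474, 0.001]
force: [0.1, 0.2, -1.2]
finger_gap: 0.188
grasp_force: 60.0
```

```bash
python3 -c "
from h import *
feel(4);st()"
```

```text
F [ 0.18  0.1  -1.08] sd [0.22 0.18 0.23] T [0.021 0.008 0.015] sd [0.019 0.016 0.026] T.ey 0.023
t 22.75 tcp [0.4772 0.2779 0.0274] ang 103.9 ax [ 7.e-04  3.e-04 -1.e+00] F [ 0.05  0.05 -1.44] T [0.08 0.02 0.02] g 59.96128499507904
foot riser [-0.2762  0.0288] h 0.0027 tool->riser ang -179.95
```

Request:
send_rows(steps=[0,0,0.01,0,0,0,0,0,0,0.006,0,0,0,0,0,0,0,0,0,0,0,0,0,0,0,0,0,0])

```text
clock: 23.15
ee_pos: [0.4769, 0.2778, 0.025]
tcp_rot: [-1.936, -2.474, 0.0]
force: [-0.9, -0.2, -1.3]
finger_gap: 0.188
grasp_force: 60.0
```

```bash
python3 -c "
from h import *
feel(4);st()"
```

```text
F [-0.09 -0.03 -1.57] sd [0.65 0.21 0.28] T [ 0.036 -0.018  0.022] sd [0.031 0.028 0.016] T.ey 0.031
t 23.35 tcp [0.477  0.2778 0.0251] ang 103.9 ax [ 1.e-04  0.e+00 -1.e+00] F [ 0.03  0.35 -1.75] T [ 0.08 -0.04 -0.02] g 59.961336851119995
foot riser [-0.2762  0.0286] h 0.0004 tool->riser ang -179.95
```

Request:
send_rows(steps=[0,0,0.004,0,0,0,0,0,0,0,0,0,0,0,0,0,0,0,0,0,0.5,0,0,0,0,0,0,0.5,0,0,0,0,0,0,0.5,0,0,0,0,0,0,0.5,0,0,0,0,0,0,0.5,0,0,0,0,0,0,0.5,0,0,0,0,0,0,0.5])

```text
clock: 24.25
ee_pos: [0.4769, 0.2778, 0.0246]
tcp_rot: [1.936, 2.474, 0.0]
force: [-0.1, -0.4, -0.4]
finger_gap: 0.5
grasp_force: 0.0
```

Request:
send_rows(steps=[0,0,-0.1,0,0,0,0.5,0,0,-0.3,0,0,0,0.5,0,0,-0.4,0,0,0,0.5,0,0,-0.4,0,0,0,0.5,0,0,-0.4,0,0,0,0.5,0,0,-0.4,0,0,0,0.5,0,0,0,0,0,0,0.5,0,0,0,0,0,0,0.5])

```text
clock: 25.05
ee_pos: [0.4774, 0.278, 0.2667]
tcp_rot: [1.935, 2.472, 0.005]
force: [0.6, -0.4, 0.2]
finger_gap: 0.499
grasp_force: 0.0
```

```bash
python3 -c "
from h import *
st()
ims=[]
for c in('side','scene','wrist'):
    im=robot.get_image(c);ims.append(im)
    for l in('coaster','rod','keys','scissors','lemon','tin_small'):
        for r in robot.recognise(c,l)[:1]: print(c,l,np.round(r['centre'],3),round(r['confidence'],2),tor(r['centre']).round(4))
cv2.imwrite('pics/z.png',np.hstack([ims[0][130:430,150:550],ims[2][60:360,130:530]]))"
```

```text
t 25.05 tcp [0.4774 0.278  0.2667] ang 103.91 ax [ 0.0036  0.0012 -1.    ] F [ 0.6  -0.41  0.19] T [ 0.03 -0.1  -0.06] g 0.0
foot riser [-0.2763  0.0292] h 0.242 tool->riser ang -179.95
side coaster [0.531 0.03  0.009] 0.71 [-0.1631  0.0217]
side rod [0.48  0.249 0.023] 0.69 [-0.3877  0.0243]
side keys [ 0.391 -0.258  0.004] 0.64 [ 0.083  -0.1834]
side scissors [ 0.419 -0.437  0.007] 0.64 [ 0.2641 -0.1988]
side lemon [0.573 0.362 0.042] 0.7 [-0.4755  0.1417]
side tin_small [0.656 0.168 0.049] 0.74 [-0.2661  0.1762]
scene coaster [0.537 0.031 0.01 ] 0.65 [-0.162   0.0279]
scene rod [0.475 0.275 0.026] 0.98 [-0.4137  0.0256]
scene keys [ 0.386 -0.25   0.009] 0.76 [ 0.0745 -0.1868]
scene scissors [ 0.424 -0.425  0.005] 0.89 [ 0.2538 -0.1911]
scene lemon [0.562 0.39  0.047] 0.66 [-0.5045  0.1379]
scene tin_small [0.65  0.199 0.051] 0.6 [-0.2984  0.1777]
wrist coaster [0.537 0.034 0.006] 0.8 [-0.1647  0.0278]
wrist rod [0.482 0.264 0.034] 0.76 [-0.4013  0.0294]
wrist tin_small [0.658 0.211 0.003] 0.66 [-0.3077  0.1882]
```

View pics/z.png

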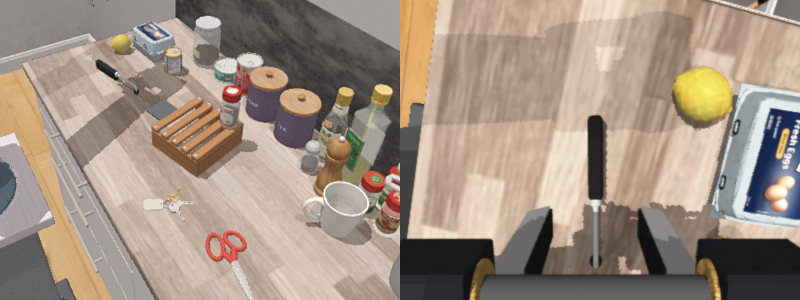

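The final picture shows the coaster flat in front of the riser (left half, about 163,108). The rod lies flat and clear of it, and the other things haven't moved.

```bash
python3 -c "
from bench import robot
print(robot.hand_in())"
```

```text
the job is handed in; nothing more can be done
None
```

I drew the coaster fully out of the riser with the rod and handed the job in at about 25 s. Its centre is about 80 mm beyond the open end, the rod lies flat and clear of it, and the other things look unmoved; no verdict came back.

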